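# Unlatch the inspection lamp from its charger and clip it on its hanger

## Robot

A 6-joint arm with a two-finger parallel gripper is mounted at the origin on a cart in front of the work surface, level with it; the furniture and walls round the work are solid. World frame = base frame: x ahead of the robot, y to its left, z up, the work surface at z = 0. Lengths are in m, angles in rad, forces in N, time in s.
With the tool pointing down it reaches from about 0.25 to 0.725 m from the base axis. Payload 9.7 kg.
Tool frame: the origin (TCP) lies on the mounting face of the last link; the fingertips stand 173 mm ahead of it and the grasp point (between the pads) lies 155 mm ahead of it; z points along the fingers, y is the line along which they close (so a half turn about z gives the same grasp; the last joint's range is limited). The gripper opens to 85 mm and grips with 20 to 120 N. Pads are 22 mm wide; open, the fingers measure 114 mm over their backs; the gripper's body (76 mm by 85 mm) begins 54 mm behind the grasp point. The pads swing forward as they close: fully open they stand 13 mm farther back than shut.
Start: joints at [-1.348, 0.087, 0.176, 1.66, 0, 1.571], TCP at [0.122, -0.536, 0.405] pointing down, gripper open.
Joint ranges: [-3.13, 3.13], [-0.85, 1.81], [-1.15, 1.24], [-2.2, 2.28], [-1.44, 1.52], [-3.14, 3.14]. Speed limits (rad/s): [2.22, 2.22, 2.57, 3.14, 3.14, 3.14].

## Interface

Orientations are given as a unit quaternion [x, y, z, w].
In Python, from rig import get_obs, camera, camera_info, sign_off gives the robot as it stands. The module is installed in compiled form; this text tells all that it offers.
- The arm moves only by the tool send_rows, never from a script. Its argument "rows" is one flat list of numbers, 5 for each row, row after row: the shift along the tool's x, y, z normalised to -1 to 1, where 1 is 100 mm, then the turn about the tool's z normalised to -1 to 1, where 1 is 30 degrees, then the opening, from -1 (shut) to 1 (fully open). A call has exactly 5 rows; each row is the pose to reach, as a shift and turn from the pose commanded when the call began, along the tool's axes at that moment; what a row does not reach only later rows make up. A row lasts 1/12 s, in which the tool goes at most 41.7 mm and 7.16 degrees, less where a joint would pass 70% of its speed; a pose out of reach is approached as far as the arm can. A call with a number of a shift or a turn outside -1 to 1 is refused whole. A call with a gripper value outside its range is refused whole. The fingers move at their own pace and stop on an object; "grip_force" is the grip in N (left out, the last holds). Time passes only in rows, so rows that repeat a pose let the fingers close, or fill a call up. It gives the time, the measured TCP pose, the force, the opening and the grip force at its end, in the units of the state.
- get_obs(): the state, without advancing time (a new reading comes with each control period).
- camera(name): name is "scene" or "top"; returns (picture, depth): 400x640x3 uint8, red, green, blue; 400x640 float32, m along the optical axis (not along the pixel's ray), 0 where there is no reading.
- camera_info(name): a dict with "fx", "fy", "cx", "cy" (pixels), "origin" and "rotation" of the camera in the world. Camera axes: x right, y down, z forward; pixel columns grow to the right and rows downward; lengths in m; the calibration is good to about 2 mm. A picture is of the moment at which its call begins. camera_info takes no time and is no camera call.
- sign_off(): hands the job in; it is judged then, once.
The state is a dict: "clock": time; "qpos": joint angles; "qvel": joint speeds; "effort": joint torques, N m; "position": TCP position; "orientation": TCP orientation; "force": force on the tool from outside, world axes, zero at the start; "torque": the same for the moment, N m; "width": opening from 0.0 (shut) to 1.0 (fully open); "finger_force": force on a finger pad.
Only numpy, scipy, OpenCV 4.12 (cv2) and the standard library are available. Lean on these libraries where they do the work, as an engineer would, in place of code of your own. Each camera call takes 0.05 s, during which the arm holds its last target. There are 200 camera calls.

## Task

Take the orange inspection lamp out of its charger: squeeze its two side buttons together so that the latches let go, and lift it straight up and out. Stand it upright on the free bench between charger and hanger and let go - held by the buttons, your fingers would strike the hanger's side guards - then take it again by its black head and push its sprung hook down over the crossbar of the hanger until the gate snaps shut behind the bar. Leave it hanging there still, its white light face towards the robot's side, where the coils to be inspected lie; leave the coils, the tin and the wire spool where they stand.

Things in the scene. Friction and masses are not known exactly. Their poses are not given: they have to be found in the camera images.
- lamp: The lamp: upright bar 40 mm wide (y), 28 mm thick (x), 98 mm tall, about 0.3 kg; stands by itself. Origin: centre of its underside; z up, -x the front with the white light face, +x the back with the steel hook. Lower 72 mm orange, the narrower head above it black. Nothing of it stands higher than 98 mm.
- lamp_buttons (a point): Midpoint between the two black ribbed side buttons, 60 mm above the underside, lamp's axes. Each is 16 mm wide, 51 to 69 mm up, standing 5 mm out of the side (50 mm over both, along y). A press takes 4 N each at first, 9 N fully in, flush with the sides; a grip of 20 to 40 N on both presses them in and holds the lamp for lifting.
- lamp_head (a point): Middle of the lamp's black head, 90 mm above the underside, lamp's axes. The head is 30 mm wide (y), 27 mm thick (x), from 72 to 98 mm up, and free on both sides above the shoulders (72 mm up, 40 mm wide): grip it across y.
- dock: The charger, fixed: grey base 86 x 96 x 10 mm with a black cup, 46 x 68 mm outside, top 44 mm above the bench. Origin: centre of its underside; x, y as the lamp's while it sits there, its underside 10 mm above the bench with 1 mm of play. Lips over a barb on each button hold it; they let go with both buttons in 3.5 mm or more. It must go straight up 35 mm to be out.
- stand: The hanger, fixed: posts at y = -36 and +36 mm (top 187 mm) with a crossbar. Origin on the bench under its middle; z up, y along the bar, -x the robot's side, where the light must face. Blue guard plates stand at both sides of the lamp: x = -46 to +4, inner faces at y = -30 and +30, up to 147 mm above the bench (18 mm below the bar), flared outwards to y = 40 at the top.
- bar (a point): Centre of the hanger's crossbar: round bar of 8 mm diameter along the stand's y, 165 mm above the bench, free for 60 mm between the posts. The stand's axes. The blue base plate under it is 120 x 150 x 8 mm, reaching 65 mm to the robot's side of the bar.
- hook_eye (a point): Where the bar's centre lies when hung: under the hook's arch, 27 mm behind the lamp's middle (x), 88 mm up; lamp's axes. Hook 14 mm wide (y), top 97 mm up, mouth down: back plate to x = 17, nose x = 37 to 42, its flared lower end to x = 49 and down to 50 mm up (a bar 60 mm below the eye is clear under it). Hanging, the lamp leans about 30 degrees, foot to the back.
- button_left (a joint): Left (+y) side button: 0 m out (latched), 0.0055 m fully in; springs out when let go.
- button_right (a joint): Right (-y) side button: 0 m out (latched), 0.0055 m fully in; springs out when let go.
- gate (a joint): Brass gate across the hook's mouth, 64 mm up: 0 rad shut, 1.35 wide open (swung up into the hook). Pushing the hook down over the bar with about 4 to 8 N opens it; it springs shut when the bar is within about 3 mm of the arch, and cannot open downwards. The bar may enter at x = 21 to 33 mm of the lamp; the flare leads in a bar up to x = 43.
- coil_black: Small coil of copper wire on a black bobbin, 39 mm across, 18 mm tall, on the bench on the robot's side of the hanger. Origin: centre of its underside. To be left alone (so for the next three).
- coil_white: Small coil of copper wire on a white bobbin, 39 mm across, 16 mm tall, beside the black one.
- flux: Round cream tin, 52 mm across, 22 mm tall, beside the charger.
- spool: Black spool of copper wire, 48 mm across, 46 mm tall, behind the charger to the right.

How it is judged:
By the outcome, as a careful person would: the job done as asked, in the order asked, and still so for the second after the job is handed in, with the robot touching nothing.
It also fails if it takes over 72 s, if anything falls off the work surface, if the arm or the gripper's body presses on something with over 40 N, if the wrist force passes 120 N, or if a joint passes its speed limit or range.

## Working session

There is one attempt and no reset: what is moved stays moved. The work goes in short steps, Python scripts to look and compute and a tool call to move; the robot and the scene stay as the last step left them, time stands still between calls to the robot, and variables do not carry over. Pictures are saved under pics/ and viewed, at most 10 in all, crops included, and the job is handed in when it is done.

Besides the shell and the picture viewer there is one more tool, called after ">>>" by a JSON object that holds its "op" and its "data". send_rows: Moves the arm, as the interface text tells. Scaled input: -1 to 1 covers 100 mm each way for a shift and 30 degrees each way for a turn. Its arguments: {"type":"object","properties":{"rows":{"type":"array","items":{"type":"number"}},"grip_force":{"type":"number"}},"required":["rows"]}

```bash
mkdir -p pics
cat > h.py <<'E'
import numpy as np,cv2
from rig import *
def cloud(n):
    im,d=camera(n);i=camera_info(n)
    v,u=np.mgrid[:400,:640]
    P=np.stack([(u-i['cx'])/i['fx']*d,(v-i['cy'])/i['fy']*d,d],-1)@np.array(i['rotation']).T+np.array(i['origin'])
    P[d==0]=np.nan
    return im,P
E
python3 - <<'E'
from h import *
a=[]
for n in("scene","top"):
    im,P=cloud(n);np.savez(n+'.npz',im=im,P=P);cv2.imwrite(f'pics/{n}0.png',im[...,::-1]);print(n,camera_info(n))
print(get_obs())
E
```

```text
Traceback (most recent call last):
  File "h.py", line 6, in cloud
    P=np.stack([(u-i['cx'])/i['fx']*d,(v-i['cy'])/i['fy']*d,d],-1)@np.array(i['rotation']).T+np.array(i['origin'])
      ~~~~~~~~~~~~~~~~~~~~~~~~~~~~~~~~~~~~~~~~~~~~~~~~~~~~~~~~~~~~^~~~~~~~~~~~~~~~~~~~~~~~~~
ValueError: matmul: Input operand 1 has a mismatch in its core dimension 0, with gufunc signature (n?,k),(k,m?)->(n?,m?) (size 4 is different from 3)
```

Rotation is a quaternion.

```bash
sed -i "s/np.array(i\['rotation'\]).T/R.from_quat(i['rotation']).as_matrix().T/; 1a from scipy.spatial.transform import Rotation as R" h.py
python3 - <<'E'
from h import *
a=[]
for n in("scene","top"):
    im,P=cloud(n);np.savez(n+'.npz',im=im,P=P);cv2.imwrite(f'pics/{n}0.png',im[...,::-1]);print(n,camera_info(n))
    print(np.nanpercentile(P[...,2],[1,10,30,50,70,99]))
print(get_obs())
E
```

```text
scene {'fx': 409.1856694595188, 'fy': 409.1856694595188, 'cx': 319.4152434372262, 'cy': 199.46152203915665, 'origin': array([-0.2550206 ,  0.44215643,  0.52332065]), 'rotation': array([-0.44366398,  0.71868236, -0.46287635,  0.26907884])}
[-0.74565594 -0.51045694 -0.00154644  0.13149065  0.26819951  0.52460362]
top {'fx': 441.082363656132, 'fy': 441.082363656132, 'cx': 308.9889622177958, 'cy': 202.0196753752641, 'origin': array([0.42535165, 0.02422916, 1.20567086]), 'rotation': array([-0.70517806,  0.70817537, -0.01876397,  0.02931656])}
[-7.49812375e-01 -7.43024620e-01 -7.34636430e-01 -5.02745249e-05
  2.21881859e-01  5.37181996e-01]
{'clock': 0.15, 'qpos': array([-1.34800813e+00,  8.73277891e-02,  1.75331237e-01,  1.65979392e+00,
       -3.47167882e-06,  1.57080350e+00]), 'qvel': array([ 1.47312064e-03, -2.71588031e-03,  2.37511973e-03, -1.43666592e-03,
       -1.11128151e-03,  3.30152634e-05]), 'effort': array([-3.10696960e-04, -5.20763934e+01,  4.65041864e+01,  1.39777228e-02,
        4.40443262e-05, -1.98304843e-05]), 'position': array([ 0.12152308, -0.53641173,  0.40415685]), 'orientation': array([ 9.93802366e-01,  1.11160290e-01, -5.69834188e-05, -4.93799107e-04]), 'force': array([-0.40021054,  0.10553834, -0.04494994]), 'torque': array([-0.02898967,  0.00773423, -0.0010669 ]), 'finger_force': 0.0, 'width': 1.0014415899520468}
```

View pics/scene0.png

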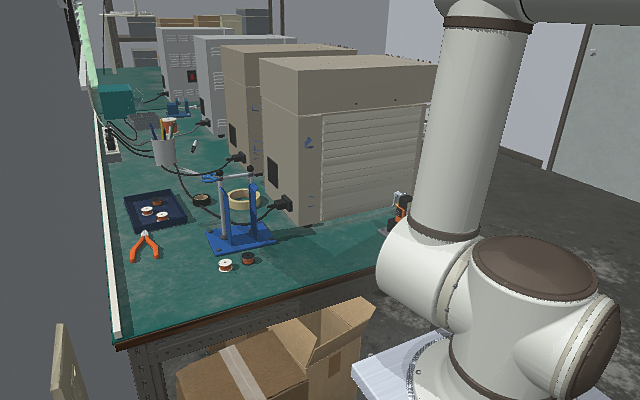

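View pics/top0.png

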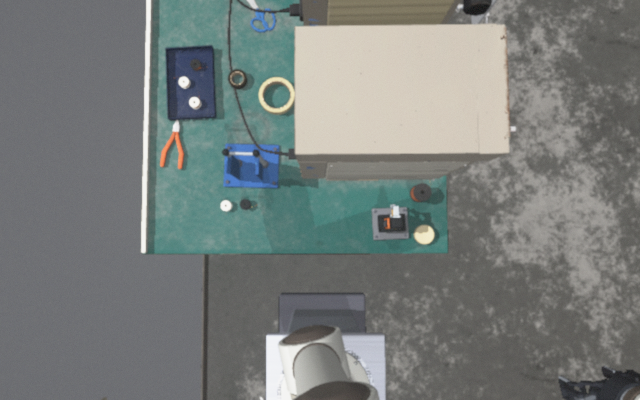

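The scene view shows the hanger at about (240,215) with the coils at (225,265) and (248,258). The lamp is half hidden by the arm at (400,208). In the top view the charger and lamp are at (391,223), the tin at (424,235), the spool at (421,192) and the hanger at (251,167), with a tall oven close behind.

Run:
```python
from h import *
t=np.load('top.npz');s=np.load('scene.npz')
def up(im,r,c,k): return cv2.resize(im[r[0]:r[1],c[0]:c[1],::-1],None,fx=k,fy=k,interpolation=cv2.INTER_CUBIC)
a=up(t['im'],(175,255),(360,440),5);b=up(t['im'],(135,215),(210,290),5)
cv2.imwrite('pics/crop1.png',np.hstack([a,b]))
P=t['P']
def st(n,m,P=P):
    q=P[m];print(n,m.sum(),'med',np.nanmedian(q,0).round(4),'min',np.nanpercentile(q,2,0).round(4),'max',np.nanpercentile(q,98,0).round(4))
v,u=np.mgrid[:400,:640]
z=P[...,2]
box=(v>200)&(v<245)&(u>365)&(u<412)
for lo,hi in((.005,.02),(.035,.05),(.07,.09),(.095,.12)): st(f'dock z{lo}',box&(z>lo)&(z<hi))
st('lamp orange',box&(t['im'][...,0]>150)&(t['im'][...,2]<80))
box=(v>140)&(v<195)&(u>217)&(u<285)
for lo,hi in((.004,.015),(.13,.15),(.155,.175),(.18,.2)): st(f'stand z{lo}',box&(z>lo)&(z<hi))
for n,c,r in(('tin',424,235),('spool',421,192),('cw',226,206),('cb',245,204)):
    st(n,(abs(u-c)<13)&(abs(v-r)<13)&(z>.012))
ov=(z>.2)&(v>20)&(v<185)&(u>290)&(u<520);st('oven',ov)
Q=s['P'];vq=s['im'];print('scene');z=Q[...,2]
box=(v>160)&(v<260)&(u>200)&(u<282)
for lo,hi in((.004,.015),(.155,.175),(.18,.2)): st(f'stand z{lo}',box&(z>lo)&(z<hi)&(Q[...,0]<.7),Q)
box=(v>185)&(v<240)&(u>375)&(u<412)
st('lamp',box&(z>.05)&(z<.15)&(Q[...,0]<.7),Q)
```

```text
dock z0.005 587 med [ 0.433  -0.1641  0.0097] min [ 0.4058 -0.2215  0.0054] max [ 0.4896 -0.1283  0.0151]
dock z0.035 203 med [ 0.4456 -0.1573  0.0432] min [ 0.4249 -0.2081  0.0374] max [ 0.4716 -0.1421  0.0477]
dock z0.07 79 med [ 0.4503 -0.1598  0.0791] min [ 0.4349 -0.1981  0.0718] max [ 0.4828 -0.1503  0.0882]
dock z0.095 214 med [ 0.4544 -0.1735  0.1069] min [ 0.4329 -0.1881  0.099 ] max [ 0.4871 -0.1609  0.1116]
lamp orange 24 med [ 0.4462 -0.1595  0.0819] min [ 0.436  -0.161   0.0663] max [ 0.4604 -0.1562  0.0925]
stand z0.004 1636 med [0.5989 0.1979 0.0079] min [0.5489 0.1293 0.0042] max [0.6662 0.2745 0.0132]
stand z0.13 161 med [0.5887 0.2331 0.143 ] min [0.5672 0.1627 0.1327] max [0.6102 0.2414 0.1485]
stand z0.155 92 med [0.6114 0.2062 0.1675] min [0.6048 0.1651 0.1617] max [0.6171 0.2353 0.1723]
stand z0.18 74 med [0.6123 0.2297 0.1842] min [0.6049 0.1588 0.1801] max [0.6205 0.2436 0.1883]
tin 305 med [ 0.4165 -0.2631  0.0216] min [ 0.3951 -0.2862  0.0168] max [ 0.4404 -0.2403  0.0263]
spool 294 med [ 0.5291 -0.2527  0.0455] min [ 0.5076 -0.2771  0.0166] max [ 0.5504 -0.2326  0.0511]
cw 82 med [0.4968 0.2697 0.0155] min [0.4775 0.2571 0.0125] max [0.5103 0.2834 0.0203]
cb 86 med [0.5004 0.2176 0.0177] min [0.4883 0.2042 0.0142] max [0.5127 0.2307 0.023 ]
oven 30521 med [ 0.6751 -0.1348  0.3998] min [ 0.5658 -0.3243  0.2609] max [0.8069 0.0559 0.403 ]
scene
stand z0.004 1378 med [0.5936 0.2041 0.0068] min [0.5296 0.1306 0.0045] max [0.6649 0.2739 0.0134]
stand z0.155 173 med [0.6098 0.2023 0.1655] min [0.6049 0.1605 0.1564] max [0.6153 0.2431 0.1742]
stand z0.18 38 med [0.61   0.172  0.1823] min [0.6034 0.1604 0.1803] max [0.6171 0.2436 0.1851]
lamp 720 med [ 0.4863 -0.1758  0.0756] min [ 0.4323 -0.2862  0.0521] max [ 0.5694 -0.152   0.1078]
```

View pics/crop1.png

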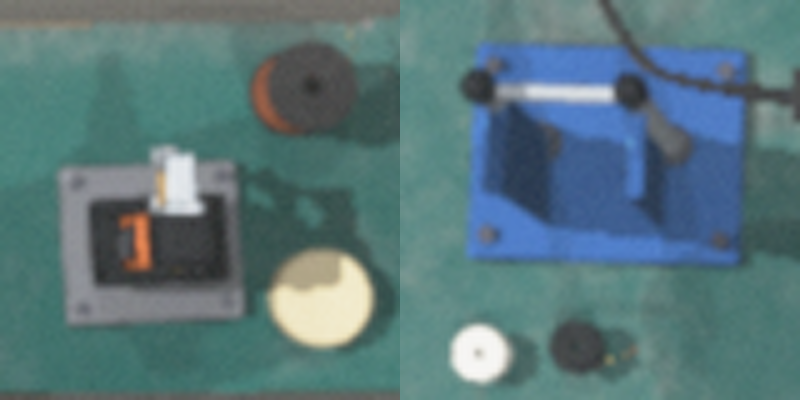

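Run:
```python
from h import *
t=np.load('top.npz');s=np.load('scene.npz')
v,u=np.mgrid[:400,:640]
def rect(n,m,P,xy=None):
    q=P[m][:,:2].astype(np.float32)*1000
    c,sz,a=cv2.minAreaRect(q);print(n,m.sum(),np.round(c,1),np.round(sz,1),round(a,1))
for nm,d in(('top',t),('scene',s)):
    P=d['P'];x,y,z=np.moveaxis(P,-1,0);near=(x<.7)&(x>.36)
    D=near&(abs(x-.45)<.07)&(abs(y+.175)<.065)
    print(nm)
    for lo,hi in((.006,.014),(.039,.048),(.104,.112)):
        m=(D&(z>lo)&(z<hi)).astype(np.uint8)
        if lo<.01:
            m=m*((d['im'].max(-1).astype(int)-d['im'].min(-1)<30))
        m=cv2.morphologyEx(m.astype(np.uint8),cv2.MORPH_OPEN,np.ones((2,2)))>0
        if m.sum()>5: rect(f'dock {lo}',m,P)
    S=near&(abs(x-.61)<.1)&(abs(y-.2)<.09)
    rect('base',cv2.morphologyEx((S&(z>.005)&(z<.012)&(d['im'][...,2]>1.5*d['im'][...,0].astype(float))).astype(np.uint8),cv2.MORPH_OPEN,np.ones((3,3)))>0,P)
    b=S&(z>.158)&(z<.174)&(abs(y-.2)<.028)
    k=np.polyfit(y[b],x[b],1);print('bar x at .2',np.polyval(k,.2),'yaw',-np.degrees(np.arctan(k[0])),'ztop',np.percentile(z[b],[50,95]))
    for sg in(-1,1):
        p=S&(z>.178)&(z<.192)&(sg*(y-.2)>.015);print('post',P[p].mean(0).round(4),p.sum())
    h=D&(z>.09)&(d['im'].min(-1)>130);print('hook',P[h].mean(0).round(4),h.sum())
    h=D&(z>.098)&(z<.115)&(d['im'].max(-1)<75);rect('head',h,P); print(P[h].mean(0))
```

```text
top
dock 0.006 487 [ 444.7 -178.4] [85.  97.1] 3.3
dock 0.039 181 [ 456.3 -200.6] [ 71.1 125. ] 28.1
dock 0.104 179 [ 462.2 -182.5] [58.  42.1] 4.6
base 817 [608.  201.1] [148.5 119.1] 87.2
bar x at .2 0.6120782275609202 yaw -3.0002466001779498 ztop [0.1675239 0.1714345]
post [0.6107 0.1653 0.1837] 38
post [0.6135 0.2366 0.1835] 40
hook [ 0.4748 -0.1737  0.1068] 76
head 122 [ 445.2 -175.6] [26.1 29.1] 4.9
[ 0.44549812 -0.17490521  0.10683149]
scene
dock 0.006 59 [329.4 -24.2] [ 11.9 395.2] 52.2
dock 0.039 48 [316.6 -42.8] [ 22. 373.] 52.4
dock 0.104 86 [ 364.1 -107.4] [ 36.3 534.2] 53.4
base 1011 [606.7 201.6] [148.  119.9] 86.7
bar x at .2 0.6107333663045217 yaw -1.4002232857666033 ztop [0.16554518 0.16814431]
post [0.6084 0.1664 0.1822] 22
post [0.6111 0.2383 0.1818] 25
hook [ 0.4785 -0.1718  0.1043] 32
head 83 [ 446.5 -174.9] [28.3 29.9] 5.1
[ 0.44511997 -0.17054306  0.10487182]
```

>>> {"op": "send_rows", "data": {"rows": [0.15,-0.1,0,0,1,0.35,-0.25,0,0,1,0.55,-0.4,0,0,1,0.75,-0.55,0,0,1,0.98,-0.7,0,0,1]}}

```text
clock: 0.57
position: [0.2019, -0.4456, 0.4044]
orientation: [0.994, 0.111, -0.0, -0.0]
force: [-0.2, -0.0, -0.6]
width: 1.0
finger_force: 0.0
```

>>> {"op": "send_rows", "data": {"rows": [0.2,-0.14,0,0,1,0.4,-0.28,0,0,1,0.6,-0.42,0,0,1,0.8,-0.56,0,0,1,0.98,-0.7,0,0,1]}}

```text
clock: 0.98
position: [0.2825, -0.3555, 0.4045]
orientation: [0.994, 0.111, -0.0, -0.0]
force: [0.5, -0.2, -0.1]
width: 0.998
finger_force: 0.0
```

>>> {"op": "send_rows", "data": {"rows": [0.2,-0.14,0,0,1,0.4,-0.28,0,0,1,0.6,-0.42,0,0,1,0.8,-0.56,0,0,1,0.98,-0.7,0,0,1]}}

```text
clock: 1.4
position: [0.3626, -0.2655, 0.4045]
orientation: [0.994, 0.111, -0.0, -0.0]
force: [-0.3, -0.1, 0.2]
width: 1.001
finger_force: 0.0
```

>>> {"op": "send_rows", "data": {"rows": [0.2,-0.14,0,0.06,1,0.4,-0.28,0,0.12,1,0.6,-0.42,0,0.18,1,0.8,-0.56,0,0.24,1,0.98,-0.7,0,0.29,1]}}

```text
clock: 1.82
position: [0.4428, -0.1756, 0.4044]
orientation: [0.999, 0.035, -0.0, -0.0]
force: [0.3, -1.0, 0.2]
width: 0.998
finger_force: 0.0
```

```bash
cat >> h.py <<'E'
def delta(p,yaw):
    """normalised tool shift from the measured pose to TCP p with tool x at yaw deg"""
    o=get_obs();r=R.from_quat(o['orientation']);m=r.as_matrix()
    a=np.degrees(np.arctan2(m[1,0],m[0,0]))
    print('clk',o['clock'],'pos',o['position'].round(4),'a',a.round(2),'tilt',m[2].round(3),'F',o['force'].round(1),'w',round(o['width'],3),'ff',o['finger_force'])
    print('shift',(r.inv().apply(np.array(p)-o['position'])*10).round(3),'turn',((a-yaw)/30).round(3))
E
python3 - <<'E'
from h import *
delta([.445,-.1755,.226],4)
im,P=cloud('scene');np.savez('s2.npz',im=im,P=P)
cv2.imwrite('pics/s2.png',cv2.resize(im[130:300,330:500,::-1],None,fx=3.4,fy=3.4,interpolation=cv2.INTER_CUBIC))
E
```

```text
clk 1.8167 pos [ 0.4428 -0.1756  0.4044] a 3.98 tilt [-0. -0. -1.] F [ 0.3 -1.   0.2] w 0.998 ff 0.0
shift [2.300e-02 1.000e-03 1.784e+00] turn -0.001
```

View pics/s2.png

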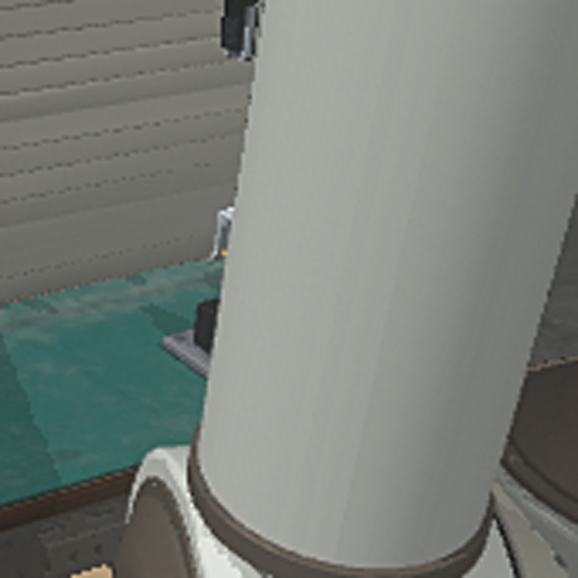

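The arm hides the lamp here: only the hook at about (222,230) and the charger corner at (195,340) show. I'll descend using the measured pose.

>>> {"op": "send_rows", "data": {"rows": [0.02,0,0.15,0,1,0.02,0,0.35,0,1,0.02,0,0.55,0,1,0.02,0,0.75,0,1,0.02,0,0.95,0,1]}}

```text
clock: 2.28
position: [0.4438, -0.1765, 0.3085]
orientation: [0.999, 0.036, -0.0, -0.0]
force: [0.5, 0.5, -0.0]
width: 1.0
finger_force: 0.0
```

>>> {"op": "send_rows", "data": {"rows": [0,0,0.2,0,1,0,0,0.4,0,1,0,0,0.6,0,1,0,0,0.8,0,1,0,0,0.86,0,1]}}

```text
clock: 2.7
position: [0.443, -0.1762, 0.2206]
orientation: [0.999, 0.036, -0.002, -0.001]
force: [-0.4, 0.8, -0.2]
width: 1.003
finger_force: 0.0
```

Run:
```python
from h import *
delta([.445,-.1755,.223],4)
```

```text
clk 2.7 pos [ 0.443  -0.1762  0.2206] a 4.07 tilt [-0.004 -0.002 -1.   ] F [-0.4  0.8 -0.2] w 1.003 ff 0.0
shift [ 0.02  -0.006 -0.024] turn 0.002
```

>>> {"op": "send_rows", "data": {"rows": [0.015,0,0,0,0.6,0.015,0,0,0,0.3,0.015,0,0,0,0,0.015,0,0,0,-1,0.015,0,0,0,-1], "grip_force": 30}}

```text
clock: 3.12
position: [0.4461, -0.1768, 0.2257]
orientation: [0.999, 0.035, 0.001, 0.001]
force: [0.1, -1.3, 7.1]
width: 0.463
finger_force: 31.2
```

>>> {"op": "send_rows", "data": {"rows": [0,0,0,0,-1,0,0,0,0,-1,0,0,0,0,-1,0,0,0,0,-1,0,0,0,0,-1]}}

```text
clock: 3.53
position: [0.446, -0.1768, 0.2257]
orientation: [0.999, 0.035, 0.002, 0.001]
force: [-0.4, -0.9, 6.2]
width: 0.467
finger_force: 31.2
```

Run:
```python
from h import *
delta([.445,-.1755,.223],4)
```

```text
clk 3.5333 pos [ 0.446  -0.1768  0.2257] a 4.06 tilt [ 0.003  0.002 -1.   ] F [-0.4 -0.9  6.2] w 0.467 ff 31.205141097307205
shift [-0.01  -0.014  0.027] turn 0.002
```

Opening 39.7 mm means the buttons are fully in. Lifting.

>>> {"op": "send_rows", "data": {"rows": [0,0,-0.03,0,-1,0,0,-0.06,0,-1,0,0,-0.1,0,-1,0,0,-0.15,0,-1,0,0,-0.2,0,-1]}}

```text
clock: 3.95
position: [0.4455, -0.1764, 0.2441]
orientation: [0.999, 0.035, -0.0, -0.0]
force: [1.0, 0.6, -4.2]
width: 0.465
finger_force: 30.6
```

>>> {"op": "send_rows", "data": {"rows": [0,0,-0.08,0,-1,0,0,-0.16,0,-1,0,0,-0.26,0,-1,0,0,-0.36,0,-1,0,0,-0.45,0,-1]}}

```text
clock: 4.37
position: [0.4454, -0.1765, 0.2901]
orientation: [0.999, 0.035, 0.0, 0.0]
force: [0.4, 0.5, -1.9]
width: 0.467
finger_force: 30.7
```

Run:
```python
from h import *
delta([.44,.03,.3],-2.7)
im,P=cloud('top')
cv2.imwrite('pics/t3.png',cv2.resize(im[130:260,200:450,::-1],None,fx=3,fy=3,interpolation=cv2.INTER_CUBIC))
```

```text
clk 4.3667 pos [ 0.4454 -0.1765  0.2901] a 4.07 tilt [ 0.  0. -1.] F [ 0.4  0.5 -1.9] w 0.467 ff 30.676237642765045
shift [ 0.092 -2.063 -0.099] turn 0.226
```

View pics/t3.png

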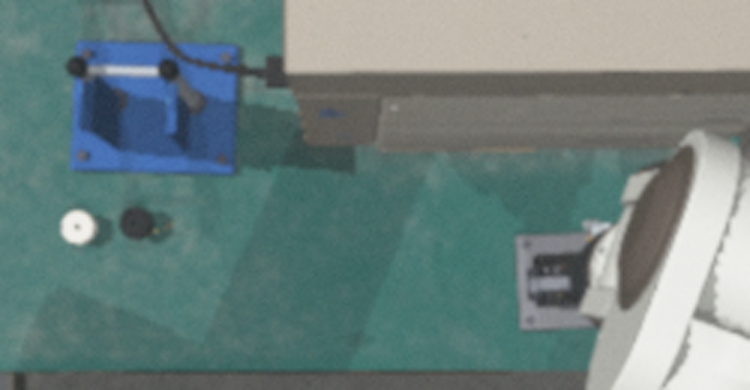

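The top view shows the hanger at (155,110) undisturbed. The charger cup at (550,285) looks empty, with the lamp under the gripper. The bench between them is clear.

>>> {"op": "send_rows", "data": {"rows": [0,-0.1,0,0,-1,0.01,-0.2,0,0,-1,0.02,-0.35,0,0,-1,0.03,-0.52,0,0,-1,0.035,-0.7,0,0,-1]}}

```text
clock: 4.83
position: [0.4436, -0.105, 0.288]
orientation: [0.999, 0.035, -0.001, -0.0]
force: [0.3, -0.1, -3.5]
width: 0.464
finger_force: 30.8
```

>>> {"op": "send_rows", "data": {"rows": [0,-0.18,0,0,-1,0.01,-0.36,0,0,-1,0.02,-0.54,0,0,-1,0.03,-0.7,0,0,-1,0.035,-0.85,0,0,-1]}}

```text
clock: 5.25
position: [0.4409, -0.0196, 0.2881]
orientation: [0.999, 0.036, -0.001, -0.0]
force: [-0.3, -0.4, -2.8]
width: 0.466
finger_force: 30.8
```

>>> {"op": "send_rows", "data": {"rows": [0,-0.15,0,0.05,-1,0.01,-0.3,0,0.1,-1,0.02,-0.43,0,0.15,-1,0.03,-0.54,0,0.2,-1,0.035,-0.6,0,0.226,-1]}}

```text
clock: 5.67
position: [0.4403, 0.0001, 0.2883]
orientation: [1.0, -0.003, -0.001, -0.013]
force: [-1.0, -0.4, -3.6]
width: 0.466
finger_force: 31.1
```

>>> {"op": "send_rows", "data": {"rows": [0,0,0.08,0,-1,0,0,0.18,0,-1,0,0,0.3,0,-1,0,0,0.42,0,-1,0,0,0.52,0,-1]}}

```text
clock: 6.08
position: [0.4401, 0.0006, 0.2345]
orientation: [1.0, -0.002, -0.001, -0.013]
force: [-0.2, -0.1, -4.2]
width: 0.468
finger_force: 31.1
```

Run:
```python
from h import *
delta([.44,.04,.2165],-2.7)
im,P=cloud('scene')
cv2.imwrite('pics/s4.png',cv2.resize(im[110:290,190:430,::-1],None,fx=3.3,fy=3.3,interpolation=cv2.INTER_CUBIC))
```

```text
clk 6.0833 pos [0.4401 0.0006 0.2345] a -0.28 tilt [-0.002 -0.026 -1.   ] F [-0.2 -0.1 -4.2] w 0.468 ff 31.101045459508896
shift [-0.002 -0.389  0.19 ] turn 0.081
```

View pics/s4.png

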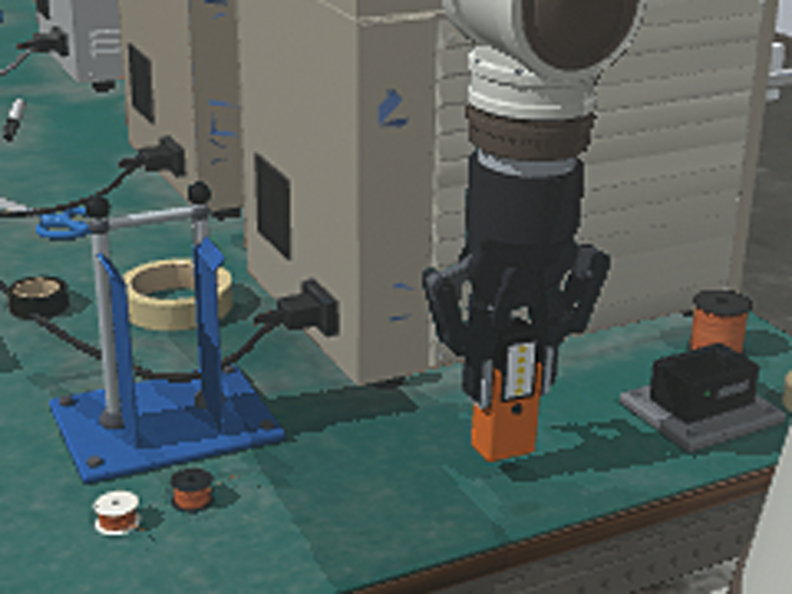

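The lamp is held and hangs clear of the bench. The charger is empty at (700,400), and the hanger and coils are unmoved. But the tool stopped at y=0 with a slight tilt, so I'll check the joints.

Run:
```python
from h import *
o=get_obs();print(o['qpos'].round(3),o['qvel'].round(3),o['effort'].round(1),o['torque'].round(2))
```

```text
[-0.005 -0.173 -0.407  1.341  0.026  3.141] [ 0.001 -0.001  0.026  0.051 -0.001 -0.   ] [ -0.1 -42.9  55.4   0.1   0.1   0. ] [-0.06  0.13  0.04]
```

Joint 6 is at its limit (3.14). I'll back off towards -y for a clean upright pose here, and regrasp later with the tool turned by a half turn.

>>> {"op": "send_rows", "data": {"rows": [0,0.15,0,-0.04,-1,0,0.3,0,-0.08,-1,0,0.45,0,-0.12,-1,0,0.55,0,-0.16,-1,0,0.6,0,-0.2,-1]}}

```text
clock: 6.55
position: [0.4402, -0.0602, 0.2346]
orientation: [0.999, 0.05, 0.0, -0.013]
force: [-0.0, 0.6, -4.1]
width: 0.464
finger_force: 31.3
```

>>> {"op": "send_rows", "data": {"rows": [0,0,0,0,-1,0,0,0,0,-1,0,0,0,0,-1,0,0,0,0,-1,0,0,0,0,-1]}}

```text
clock: 6.97
position: [0.4403, -0.0588, 0.235]
orientation: [0.999, 0.05, 0.0, -0.013]
force: [-0.2, 0.6, -4.0]
width: 0.464
finger_force: 31.3
```

Run:
```python
from h import *
delta([.44,-.02,.2165],3)
```

```text
clk 6.9667 pos [ 0.4403 -0.0588  0.235 ] a 5.77 tilt [ 0.002 -0.026 -1.   ] F [-0.2  0.6 -4. ] w 0.464 ff 31.32229372859001
shift [ 0.036 -0.381  0.195] turn 0.092
```

>>> {"op": "send_rows", "data": {"rows": [0,0,0.03,0,-1,0,0,0.07,0,-1,0,0,0.11,0,-1,0,0,0.14,0,-1,0,0,0.16,0,-1]}}

```text
clock: 7.38
position: [0.4401, -0.0587, 0.2184]
orientation: [0.999, 0.05, 0.0, -0.013]
force: [-0.1, 1.2, -3.8]
width: 0.464
finger_force: 31.3
```

>>> {"op": "send_rows", "data": {"rows": [0,0,0.005,0,-1,0,0,0.01,0,-1,0,0,0.015,0,-1,0,0,0.02,0,-1,0,0,0.02,0,-1]}}

```text
clock: 7.8
position: [0.4403, -0.0587, 0.2171]
orientation: [0.999, 0.05, 0.001, -0.013]
force: [0.7, -0.2, -3.7]
width: 0.467
finger_force: 31.3
```

>>> {"op": "send_rows", "data": {"rows": [0,0,0.005,0,-1,0,0,0.01,0,-1,0,0,0.015,0,-1,0,0,0.015,0,-1,0,0,0.015,0,-1]}}

```text
clock: 8.22
position: [0.4403, -0.0586, 0.2161]
orientation: [0.999, 0.05, 0.001, -0.013]
force: [-1.0, 1.3, 4.3]
width: 0.461
finger_force: 32.0
```

>>> {"op": "send_rows", "data": {"rows": [0,0,0.005,0,-1,0,0,0.01,0,-1,0,0,0.01,0,-1,0,0,0.01,0,-1,0,0,0.01,0,-1]}}

```text
clock: 8.63
position: [0.4404, -0.0586, 0.216]
orientation: [0.999, 0.05, 0.001, -0.013]
force: [-5.1, 2.2, 12.1]
width: 0.464
finger_force: 33.1
```

Standing on the bench. I'll ease the push, let go, and rise.

>>> {"op": "send_rows", "data": {"rows": [0,0,-0.01,0,-1,0,0,-0.015,0,-1,0,0,-0.015,0,0,0,0,-0.015,0,0.2,0,0,-0.015,0,0.5]}}

```text
clock: 9.05
position: [0.4403, -0.0587, 0.2159]
orientation: [0.999, 0.05, 0.0, -0.013]
force: [-0.5, -0.8, 0.2]
width: 0.724
finger_force: 0.0
```

>>> {"op": "send_rows", "data": {"rows": [0,0,0,0,0.8,0,0,0,0,1,0,0,0,0,1,0,0,0,0,1,0,0,0,0,1]}}

```text
clock: 9.47
position: [0.4403, -0.0587, 0.2162]
orientation: [0.999, 0.05, 0.001, -0.013]
force: [0.0, 0.0, -0.3]
width: 1.002
finger_force: 0.0
```

>>> {"op": "send_rows", "data": {"rows": [0,0,-0.15,0,1,0,0,-0.35,0,1,0,0,-0.55,0,1,0,0,-0.75,0,1,0,0,-0.95,0,1]}}

```text
clock: 9.88
position: [0.4402, -0.0612, 0.3121]
orientation: [0.999, 0.05, 0.0, -0.013]
force: [0.4, 0.1, -0.2]
width: 1.001
finger_force: 0.0
```

Run:
```python
from h import *
delta([.44,-.059,.31],4)
im,P=cloud('scene');np.savez('s5.npz',im=im,P=P)
im2,P2=cloud('top');np.savez('t5.npz',im=im2,P=P2)
a=cv2.resize(im[100:290,220:440,::-1],(440,380));b=cv2.resize(im2[180:270,310:400,::-1],(360,380))
cv2.imwrite('pics/s5.png',np.hstack([a,b[:, :360]]))
```

```text
clk 9.8833 pos [ 0.4402 -0.0612  0.3121] a 5.75 tilt [ 0.002 -0.026 -1.   ] F [ 0.4  0.1 -0.2] w 1.001 ff 0.0
shift [ 0.    -0.021  0.021] turn 0.058
```

View pics/s5.png

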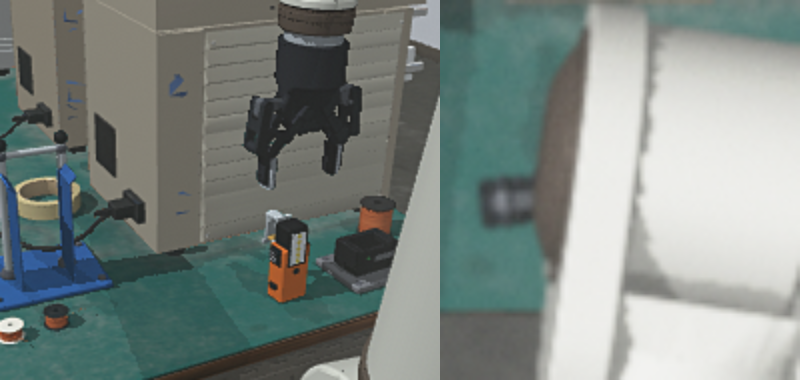

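The lamp stands upright and alone at (288,262) in the left panel, with the gripper clear above. Next is the half turn (six calls of 30°), then I'll measure the lamp.

>>> {"op": "send_rows", "data": {"rows": [0,0,0,-0.2,1,0,0,0,-0.4,1,0,0,0,-0.6,1,0,0,0,-0.8,1,0,0,0,-1,1]}}

```text
clock: 10.4
position: [0.4402, -0.0611, 0.3103]
orientation: [0.951, 0.309, 0.003, -0.013]
force: [-0.0, 0.1, -1.3]
width: 0.998
finger_force: 0.0
```

>>> {"op": "send_rows", "data": {"rows": [0,0,0,-0.2,1,0,0,0,-0.4,1,0,0,0,-0.6,1,0,0,0,-0.8,1,0,0,0,-1,1]}}

```text
clock: 10.82
position: [0.4402, -0.0611, 0.3102]
orientation: [0.838, 0.545, 0.007, -0.011]
force: [-0.7, 0.6, 0.2]
width: 1.001
finger_force: 0.0
```

>>> {"op": "send_rows", "data": {"rows": [0,0,0,-0.2,1,0,0,0,-0.4,1,0,0,0,-0.6,1,0,0,0,-0.8,1,0,0,0,-1,1]}}

```text
clock: 11.23
position: [0.4402, -0.0611, 0.3102]
orientation: [0.669, 0.743, 0.009, -0.009]
force: [-0.6, -0.1, 0.7]
width: 0.997
finger_force: 0.0
```

>>> {"op": "send_rows", "data": {"rows": [0,0,0,-0.2,1,0,0,0,-0.4,1,0,0,0,-0.6,1,0,0,0,-0.8,1,0,0,0,-1,1]}}

```text
clock: 11.65
position: [0.4402, -0.0611, 0.3102]
orientation: [0.454, 0.891, 0.011, -0.006]
force: [1.2, 0.5, -0.7]
width: 0.997
finger_force: 0.0
```

>>> {"op": "send_rows", "data": {"rows": [0,0,0,-0.2,1,0,0,0,-0.4,1,0,0,0,-0.6,1,0,0,0,-0.8,1,0,0,0,-1,1]}}

```text
clock: 12.07
position: [0.4402, -0.0611, 0.3103]
orientation: [0.207, 0.978, 0.013, -0.003]
force: [0.6, 0.1, -0.7]
width: 1.002
finger_force: 0.0
```

>>> {"op": "send_rows", "data": {"rows": [0,0,0,-0.2,1,0,0,0,-0.4,1,0,0,0,-0.6,1,0,0,0,-0.8,1,0,0,0,-1,1]}}

```text
clock: 12.48
position: [0.4402, -0.0611, 0.3103]
orientation: [-0.053, 0.999, 0.013, 0.0]
force: [-0.1, -0.3, -0.5]
width: 1.003
finger_force: 0.0
```

Run:
```python
from h import *
delta([.44,-.059,.25],185.75)
print(get_obs()['qpos'].round(3))
d=np.load('s5.npz');P=d['P'];im=d['im'].astype(int);x,y,z=np.moveaxis(P,-1,0)
D=(abs(x-.45)<.06)&(abs(y+.06)<.04)&(z<.115)
org=D&(im[...,0]>130)&(im[...,2]<90)&(z<.07)
def rect(n,m):
    q=P[m][:,:2].astype(np.float32)*1000;print(n,m.sum(),cv2.minAreaRect(q),np.median(P[m],0).round(4),P[m].min(0).round(4),P[m].max(0).round(4))
rect('orange',org)
rect('headtop',D&(z>.09)&(im.max(-1)<80))
rect('hook',D&(z>.08)&(im.min(-1)>110)&(x>.452))
rect('face',D&(z>.04)&(im.min(-1)>150)&(x<.452))
f=org&(z>.01)&(z<.045)
# front faces: histogram of x,y
k=P[f];print(np.percentile(k,[2,10,25,50,75,90,98],axis=0).round(4))
```

```text
clk 12.4833 pos [ 0.4402 -0.0611  0.3103] a -173.95 tilt [-0.002  0.026 -1.   ] F [-0.1 -0.3 -0.5] w 1.003 ff 0.0
shift [0.001 0.006 0.603] turn -11.99
[-0.144 -0.178 -0.261  1.492  0.026 -0.25 ]
orange 176 ((447.0066223144531, -43.778045654296875), (53.646060943603516, 37.325958251953125), 20.80768585205078) [ 0.4301 -0.0344  0.0354] [ 0.4238 -0.0703  0.0015] [ 0.4783 -0.0301  0.07  ]
headtop 100 ((440.2992858886719, -53.05670166015625), (30.2891902923584, 31.378589630126953), 1.8962059020996094) [ 0.4349 -0.0493  0.0957] [ 0.4248 -0.0685  0.09  ] [ 0.4555 -0.0371  0.0987]
hook 43 ((468.3556823730469, -48.245758056640625), (28.64498519897461, 18.915996551513672), 11.356260299682617) [ 0.4721 -0.0448  0.0957] [ 0.4536 -0.0603  0.0812] [ 0.4826 -0.0408  0.1006]
face 8 ((430.5231628417969, -43.410743713378906), (38.68962478637695, 10.603893280029297), 69.92398834228516) [ 0.4267 -0.056   0.0797] [ 0.4247 -0.0634  0.0505] [ 0.4421 -0.0271  0.0889]
[[ 0.4266 -0.0698  0.0109]
 [ 0.4276 -0.0609  0.0144]
 [ 0.4284 -0.0357  0.0233]
 [ 0.4315 -0.0336  0.0329]
 [ 0.4394 -0.0326  0.0395]
 [ 0.4474 -0.032   0.0434]
 [ 0.4507 -0.0308  0.0441]]
```

The lamp is at about (0.4405, -0.0535) and upright, so it lies on the tool's axis. I'll descend 62 mm and grip the head.

>>> {"op": "send_rows", "data": {"rows": [0,0,0.1,0,1,0,0,0.25,0,1,0,0,0.4,0,1,0,0,0.53,0,1,0,0,0.62,0,1]}}

```text
clock: 12.9
position: [0.4397, -0.0594, 0.2466]
orientation: [-0.049, 0.999, 0.013, -0.001]
force: [-0.8, -0.8, 0.1]
width: 1.002
finger_force: 0.0
```

>>> {"op": "send_rows", "data": {"rows": [0,0,0,0,0.6,0,0,0,0,0.3,0,0,0,0,0,0,0,0,0,-0.2,0,0,0,0,-1], "grip_force": 40}}

```text
clock: 13.32
position: [0.4406, -0.0596, 0.25]
orientation: [-0.05, 0.999, 0.013, 0.001]
force: [-0.7, -0.0, 2.2]
width: 0.338
finger_force: 40.3
```

>>> {"op": "send_rows", "data": {"rows": [0,0,0,0,-1,0,0,0,0,-1,0,0,0,0,-1,0,0,0,0,-1,0,0,0,0,-1]}}

```text
clock: 13.73
position: [0.4405, -0.0596, 0.25]
orientation: [-0.05, 0.999, 0.013, 0.001]
force: [-0.1, 0.2, 6.4]
width: 0.343
finger_force: 40.8
```

Run:
```python
from h import *
delta([.44,-.059,.248],185.75)
```

```text
clk 13.7333 pos [ 0.4405 -0.0596  0.25  ] a -174.25 tilt [-0.004  0.026 -1.   ] F [-0.1  0.2  6.4] w 0.343 ff 40.7648491859436
shift [0.005 0.006 0.02 ] turn -12.0
```

Gripped (29 mm). Lift, then travel +y in front of the hanger.

>>> {"op": "send_rows", "data": {"rows": [0,0,-0.05,0,-1,0,0,-0.15,0,-1,0,0,-0.3,0,-1,0,0,-0.5,0,-1,0,0,-0.7,0,-1]}}

```text
clock: 14.15
position: [0.44, -0.0614, 0.3199]
orientation: [-0.05, 0.999, 0.013, -0.0]
force: [1.1, 0.6, -3.2]
width: 0.343
finger_force: 39.8
```

>>> {"op": "send_rows", "data": {"rows": [0,0,-0.2,0,-1,0,0,-0.4,0,-1,0,0,-0.6,0,-1,0,0,-0.8,0,-1,0,0,-0.95,0,-1]}}

```text
clock: 14.57
position: [0.4401, -0.0639, 0.4162]
orientation: [-0.05, 0.999, 0.013, 0.001]
force: [0.6, 0.0, -2.7]
width: 0.344
finger_force: 39.9
```

>>> {"op": "send_rows", "data": {"rows": [0,0.12,0,0.05,-1,0,0.28,0,0.1,-1,0,0.46,0,0.16,-1,0,0.64,0,0.22,-1,0,0.82,0,0.28,-1]}}

```text
clock: 14.98
position: [0.4318, 0.0184, 0.4166]
orientation: [0.024, 1.0, 0.013, -0.001]
force: [-0.1, 0.3, -3.9]
width: 0.34
finger_force: 40.1
```

>>> {"op": "send_rows", "data": {"rows": [0,0.2,0,0,-1,0,0.4,0,0,-1,0,0.6,0,0,-1,0,0.8,0,0,-1,0,0.95,0,0,-1]}}

```text
clock: 15.4
position: [0.4363, 0.1138, 0.4191]
orientation: [0.023, 1.0, 0.013, -0.001]
force: [0.6, 0.4, -4.0]
width: 0.34
finger_force: 40.1
```

Run:
```python
from h import *
delta([.5845,.1988,.41],177.3)
print(get_obs()['qpos'].round(3))
```

```text
clk 15.4 pos [0.4363 0.1138 0.4191] a 177.38 tilt [ 0.002  0.026 -1.   ] F [ 0.6  0.4 -4. ] w 0.34 ff 40.09921431541443
shift [-1.442  0.914  0.112] turn 0.003
[ 0.249 -0.146 -0.023  1.688  0.026  0.295]
```

>>> {"op": "send_rows", "data": {"rows": [-0.1,0.15,0,0,-1,-0.2,0.35,0,0,-1,-0.35,0.55,0,0,-1,-0.5,0.75,0,0,-1,-0.65,0.9,0,0,-1]}}

```text
clock: 15.82
position: [0.5061, 0.2008, 0.4211]
orientation: [0.023, 1.0, 0.013, -0.001]
force: [0.4, 0.3, -2.7]
width: 0.342
finger_force: 40.1
```

>>> {"op": "send_rows", "data": {"rows": [-0.2,0,0.02,0,-1,-0.4,0,0.04,0,-1,-0.58,0,0.06,0,-1,-0.72,0,0.06,0,-1,-0.79,0.01,0.06,0,-1]}}

```text
clock: 16.23
position: [0.5859, 0.1967, 0.414]
orientation: [0.023, 1.0, 0.013, -0.001]
force: [0.6, -0.6, -3.1]
width: 0.34
finger_force: 40.3
```

>>> {"op": "send_rows", "data": {"rows": [0,0,0,0,-1,0,0,0,0,-1,0,0,0,0,-1,0,0,0,0,-1,0,0,0,0,-1]}}

```text
clock: 16.65
position: [0.5839, 0.197, 0.4153]
orientation: [0.023, 1.0, 0.013, -0.0]
force: [-0.4, -0.5, -3.7]
width: 0.345
finger_force: 40.3
```

Run:
```python
from h import *
delta([.5845,.1988,.39],177.3)
im,P=cloud('scene');np.savez('s6.npz',im=im,P=P)
im2,P2=cloud('top');np.savez('t6.npz',im=im2,P=P2)
cv2.imwrite('pics/s6.png',cv2.resize(im[60:260,150:330,::-1],None,fx=3,fy=3,interpolation=cv2.INTER_CUBIC))
x,y,z=np.moveaxis(P,-1,0);im=im.astype(int)
B=(abs(x-.6)<.09)&(abs(y-.2)<.05)
def st(n,m): print(n,m.sum(),np.percentile(P[m],[3,50,97],axis=0).round(4).tolist() if m.sum() else '')
o=B&(im[...,0]>130)&(im[...,2]<90);st('orange',o)
st('orangefront',o&(y<.21)); st('orangeleft',o&(y>.216))
st('hook',B&(z>.21)&(im.min(-1)>110)&(x>.585))
b=B&(z>.156)&(z<.175)&(im.min(-1)>90)&(im.max(-1)-im.min(-1)<30)&(x>.6);st('bar',b)
```

```text
clk 16.65 pos [0.5839 0.197  0.4153] a 177.37 tilt [ 0.001  0.026 -1.   ] F [-0.4 -0.5 -3.7] w 0.345 ff 40.31107306480408
shift [-0.006  0.012  0.254] turn 0.002
orange 83 [[0.5709, 0.2048, -0.3816], [0.5753, 0.2225, 0.2027], [0.6053, 0.224, 0.2361]]
orangefront 4 [[0.5715, 0.1839, -0.3834], [0.5927, 0.1967, -0.3816], [0.6137, 0.206, 0.1667]]
orangeleft 79 [[0.5709, 0.2182, 0.1687], [0.5753, 0.2227, 0.2032], [0.5951, 0.224, 0.2361]]
hook 116 [[0.5853, 0.2008, 0.2614], [0.5949, 0.2421, 0.5104], [0.6194, 0.2496, 0.5287]]
bar 21 [[0.6068, 0.1644, 0.1566], [0.6108, 0.2264, 0.1668], [0.6156, 0.2425, 0.1703]]
```

View pics/s6.png

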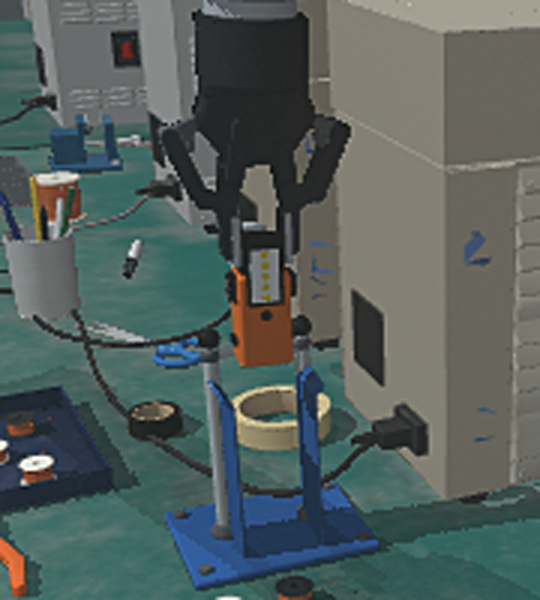

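The lamp hangs level above the hanger. Its front face is at x≈0.5705, so the hook eye at 0.6115 is over the bar at 0.611, with y centred within 2 mm. Going down.

>>> {"op": "send_rows", "data": {"rows": [0,0,0.1,0,-1,0,-0.01,0.2,0,-1,0,-0.01,0.32,0,-1,0,-0.02,0.42,0,-1,0,-0.02,0.5,0,-1]}}

```text
clock: 17.17
position: [0.5842, 0.1961, 0.3638]
orientation: [0.023, 1.0, 0.013, -0.001]
force: [-1.5, 0.1, -4.1]
width: 0.339
finger_force: 40.3
```

>>> {"op": "send_rows", "data": {"rows": [0,0,0.04,0,-1,0,0,0.08,0,-1,0,0,0.12,0,-1,0,-0.01,0.16,0,-1,0,-0.01,0.2,0,-1]}}

```text
clock: 17.58
position: [0.5844, 0.1959, 0.3461]
orientation: [0.023, 1.0, 0.014, 0.001]
force: [-3.7, 0.4, 5.3]
width: 0.344
finger_force: 41.4
```

The gate is being pushed open (about 9 N net). Continuing.

>>> {"op": "send_rows", "data": {"rows": [0,0,0.04,0,-1,0,0,0.08,0,-1,0,0,0.11,0,-1,0,0,0.14,0,-1,0,0,0.16,0,-1]}}

```text
clock: 18.0
position: [0.5846, 0.1962, 0.3277]
orientation: [0.023, 1.0, 0.013, -0.001]
force: [2.1, -0.1, -0.8]
width: 0.338
finger_force: 43.6
```

>>> {"op": "send_rows", "data": {"rows": [0,0,0.01,0,-1,0,0,0.02,0,-1,0,0,0.03,0,-1,0,0,0.03,0,-1,0,0,0.03,0,-1]}}

```text
clock: 18.42
position: [0.5846, 0.1962, 0.3265]
orientation: [0.023, 1.0, 0.013, 0.0]
force: [2.3, -1.2, 2.7]
width: 0.338
finger_force: 44.1
```

>>> {"op": "send_rows", "data": {"rows": [0,0,0.01,0,-1,0,0,0.02,0,-1,0,0,0.02,0,-1,0,0,0.02,0,-1,0,0,0.02,0,-1]}}

```text
clock: 18.83
position: [0.5845, 0.1962, 0.3259]
orientation: [0.023, 1.0, 0.013, 0.001]
force: [-1.1, -2.1, 12.1]
width: 0.339
finger_force: 45.1
```

>>> {"op": "send_rows", "data": {"rows": [0,0,-0.03,0,-1,0,0,-0.06,0,-1,0,0,-0.09,0,-1,0,0,-0.12,0,-1,0,0,-0.12,0,-1]}}

```text
clock: 19.25
position: [0.5843, 0.1961, 0.3359]
orientation: [0.023, 1.0, 0.013, -0.001]
force: [-0.5, 1.0, -3.2]
width: 0.34
finger_force: 43.2
```

>>> {"op": "send_rows", "data": {"rows": [0,0,-0.03,0,-1,0,0,-0.05,0,-1,0,0,-0.07,0,-1,0,0,-0.08,0,-1,0,0,-0.08,0,-1]}}

```text
clock: 19.67
position: [0.5844, 0.1958, 0.344]
orientation: [0.023, 1.0, 0.013, -0.0]
force: [-0.5, 0.1, -2.3]
width: 0.342
finger_force: 43.1
```

>>> {"op": "send_rows", "data": {"rows": [0,0,-0.01,0,-1,0,0,-0.02,0,-1,0,0,-0.03,0,-1,0,0,-0.03,0,-1,0,0,-0.03,0,-1]}}

```text
clock: 20.08
position: [0.5846, 0.1958, 0.3452]
orientation: [0.023, 1.0, 0.013, -0.001]
force: [4.7, 1.7, -15.9]
width: 0.341
finger_force: 41.5
```

The gate held against a 12 N tug, so it is shut. I'll lower back to rest on the bar, lighten the grip and let go gently.

>>> {"op": "send_rows", "data": {"rows": [0,0,0.04,0,-1,0,0,0.09,0,-1,0,0,0.14,0,-1,0,0,0.18,0,-1,0,0,0.2,0,-1], "grip_force": 20}}

```text
clock: 20.5
position: [0.5845, 0.1962, 0.3268]
orientation: [0.023, 1.0, 0.013, 0.0]
force: [2.0, -0.2, -0.5]
width: 0.345
finger_force: 43.6
```

>>> {"op": "send_rows", "data": {"rows": [0,0,0,0,-1,0,0,0,0,-0.3,0,0,0,0,-0.28,0,0,0,0,-0.25,0,0,0,0,-0.22]}}

```text
clock: 20.92
position: [0.5843, 0.1963, 0.3272]
orientation: [0.023, 1.0, 0.013, -0.0]
force: [0.2, 0.3, 0.0]
width: 0.393
finger_force: 0.0
```

>>> {"op": "send_rows", "data": {"rows": [0,0,0,0,-0.15,0,0,0,0,0,0,0,0,0,0.2,0,0,0,0,0.4,0,0,0,0,0.4]}}

```text
clock: 21.33
position: [0.5844, 0.1963, 0.3267]
orientation: [0.023, 1.0, 0.013, -0.001]
force: [0.4, -0.0, -0.7]
width: 0.698
finger_force: 0.0
```

Run:
```python
from h import *
delta([.584,.196,.41],177.3)
im,P=cloud('scene')
cv2.imwrite('pics/s7.png',cv2.resize(im[60:260,150:330,::-1],None,fx=3,fy=3,interpolation=cv2.INTER_CUBIC))
```

```text
clk 21.3333 pos [0.5844 0.1963 0.3267] a 177.36 tilt [ 0.002  0.026 -1.   ] F [ 0.4 -0.  -0.7] w 0.698 ff 0.0
shift [ 0.005  0.019 -0.832] turn 0.002
```

View pics/s7.png

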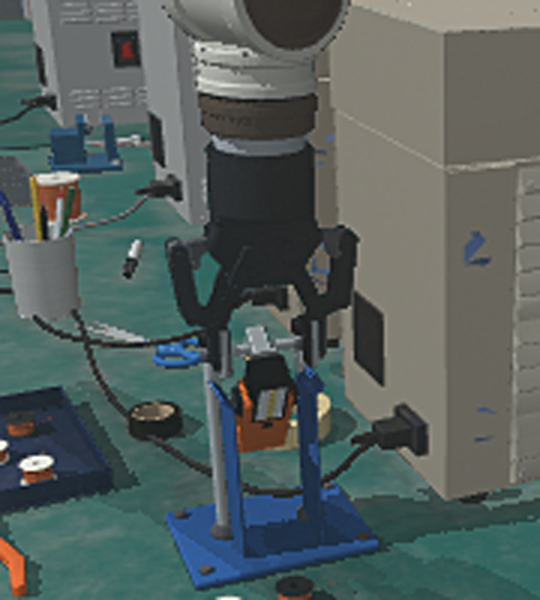

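The lamp hangs from the bar with its hook at (262,342), light face towards the robot and foot to the back. The fingers are open on either side, so I'll retract straight up and let it settle.

>>> {"op": "send_rows", "data": {"rows": [0,0,-0.1,0,0.4,0,0,-0.25,0,0.4,0,0,-0.4,0,0.4,0,0,-0.6,0,0.4,0,0,-0.8,0,0.4]}}

```text
clock: 21.8
position: [0.5842, 0.1941, 0.4081]
orientation: [0.023, 1.0, 0.013, -0.001]
force: [-0.1, -0.7, -0.3]
width: 0.702
finger_force: 0.0
```

>>> {"op": "send_rows", "data": {"rows": [0.2,0,-0.1,0,0.4,0.4,0,-0.2,0,0.4,0.6,0,-0.3,0,0.4,0.8,0,-0.3,0,0.4,0.95,0,-0.3,0,0.4]}}

```text
clock: 22.22
position: [0.4881, 0.1977, 0.4387]
orientation: [0.023, 1.0, 0.014, 0.0]
force: [-1.0, -0.4, -0.9]
width: 0.699
finger_force: 0.0
```

>>> {"op": "send_rows", "data": {"rows": [0.2,0,0,0,0.4,0.4,0,0,0,0.4,0.6,0,0,0,0.4,0.7,0,0,0,0.4,0.7,0,0,0,0.4]}}

```text
clock: 22.63
position: [0.4181, 0.201, 0.4384]
orientation: [0.023, 1.0, 0.013, 0.0]
force: [-0.6, -0.7, 0.5]
width: 0.699
finger_force: 0.0
```

>>> {"op": "send_rows", "data": {"rows": [0,0,0,0,0.4,0,0,0,0,0.4,0,0,0,0,0.4,0,0,0,0,0.4,0,0,0,0,0.4]}}

```text
clock: 23.05
position: [0.4201, 0.201, 0.4366]
orientation: [0.023, 1.0, 0.013, -0.001]
force: [-0.1, 0.3, -0.7]
width: 0.704
finger_force: 0.0
```

>>> {"op": "send_rows", "data": {"rows": [0,0,0,0,0.4,0,0,0,0,0.4,0,0,0,0,0.4,0,0,0,0,0.4,0,0,0,0,0.4]}}

```text
clock: 23.47
position: [0.4196, 0.201, 0.4369]
orientation: [0.023, 1.0, 0.013, -0.0]
force: [0.2, 0.3, -0.4]
width: 0.699
finger_force: 0.0
```

>>> {"op": "send_rows", "data": {"rows": [0,0,0,0,0.4,0,0,0,0,0.4,0,0,0,0,0.4,0,0,0,0,0.4,0,0,0,0,0.4]}}

```text
clock: 23.88
position: [0.4196, 0.201, 0.437]
orientation: [0.023, 1.0, 0.013, -0.0]
force: [-1.2, -0.1, -0.3]
width: 0.698
finger_force: 0.0
```

Run:
```python
from h import *
g=[]
for i in range(8):
    im,P=cloud('scene');g.append(im.astype(int)[150:260,210:300])
print([int((abs(a-g[-1]).max(-1)>40).sum()) for a in g])
print(get_obs()['clock'],get_obs()['position'],get_obs()['force'])
cv2.imwrite('pics/s8.png',cv2.resize(im[140:280,190:330,::-1],None,fx=4,fy=4,interpolation=cv2.INTER_CUBIC))
```

```text
[0, 0, 0, 0, 0, 0, 0, 0]
24.2833 [0.41959731 0.20100348 0.43691368] [-0.23877116  0.34272664 -0.31586604]
```

View pics/s8.png

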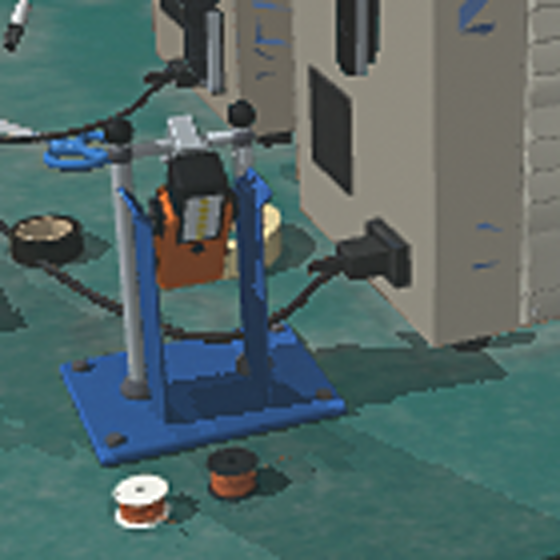

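The lamp hangs still: the hook is over the bar at (183,135) and the light face at (205,215) points to the robot. The coils are untouched, and eight frames in a row show no motion. Handing in.

```bash
python3 -c "from rig import sign_off;print(sign_off())"
```

```text
the job is handed in; nothing more can be done
None
```

The lamp hangs still on the hanger's crossbar with the gate shut (it held an upward tug), its light face towards the robot; the coils, tin and spool were never touched, and the job was handed in at about 24 s.

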